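# Open the ratchet stop of the pantry rack and slide the tea box in

### The arm

A 6-joint arm with a two-finger parallel gripper is mounted at the origin on a cart in front of the work surface, level with it; the furniture and walls round the work are solid. World frame = base frame: x ahead of the robot, y to its left, z up, the work surface at z = 0. Lengths are in mm, angles in rad, forces in N, time in s.
With the tool pointing down it reaches from about 325 to 900 mm from the base axis. Payload 6.1 kg.
Tool frame: the origin (TCP) lies at the centre of the arm's flange, where the gripper is bolted on; the fingertips stand 173 mm ahead of it and the grasp point (between the pads) lies 155 mm ahead of it (manip.nose_length is the distance from the TCP to the fingertips, in mm); z points along the fingers, y is the line along which they close (so a half turn about z gives the same grasp; the last joint's range is limited). The gripper opens to 85 mm and grips with 20 to 120 N. Pads are 22 mm wide; open, the fingers measure 114 mm over their backs; the gripper's body (76 mm by 85 mm) begins 54 mm behind the grasp point. The pads swing forward as they close: fully open they stand 13 mm farther back than shut.
Start: joints at [-1.313, 0.22, 1.526, -0, 1.395, -0.126], TCP at [234.022, -579.527, 404.7] pointing down, gripper open.
Joint ranges: [-2.98, 2.98], [-0.91, 2.08], [0.09, 2.57], [-1.24, 4.39], [0.2, 2.65], [-2.68, 2.68]. Speed limits (rad/s): [2.57, 2.57, 3.01, 3.14, 3.14, 3.14].

### API

Orientations are given as a 3x3 rotation matrix whose columns are the frame's x, y, z axes.
In Python, from rig import manip, optics, ticket, models gives the robot as it stands.
- The arm moves only by the shell command python3 -m pendant 'ROWS'. ROWS is JSON, a list of rows, each an object of numbers: "gripper": the opening in per cent of the stroke, from 0 (shut) to 100 (fully open); "dx", "dy", "dz": the shift along the world's x, y, z in cm; "turn": the turn about the world's z in degrees. A call has 1 to 10 rows; each row shifts and turns the commanded pose from where the row before left it; what a row does not reach is not made up. A row lasts 1/10 s, in which the tool goes at most 50 mm and 8.59 degrees, less where a joint would pass 70% of its speed; a pose out of reach is approached as far as the arm can. A call with a gripper value outside its range is refused whole. The fingers move at their own pace and stop on an object; the grip force is fixed at half the most. Time passes only in rows, so rows that do not move let the fingers close. It gives the time, the measured TCP pose, the force, the opening and the grip force at its end, in the units of the state.
- manip.observe(): the state, without advancing time (a new reading comes with each control period).
- optics.grab_frame(name): name is "side" or "top" or "wrist"; returns a dict with "color" (420x560x3 uint8, red, green, blue), "camera_matrix" (3x3 intrinsics, pixels), "camera_from_world" (4x4, takes a point from world to camera coordinates). Camera axes: x right, y up, looking along -z (the intrinsics and any distortion apply to the point x, -y, -z); pixel columns grow to the right and rows downward; lengths in mm; the calibration is good to about 2 mm. A picture is of the moment at which its call begins. There is no depth.
- ticket.hand_in(): hands the job in; it is judged then, once.
Trained networks look in the newest picture that a camera, given by its name, has taken for a name from the list of things; names that differ only in an ending like _2 or _b are one class to them, and where a whole thing is asked for, a point or a joint stands for the part that bears it (a point fixed in the world has none). Each returns a list of dicts, best first, with "conf" (0 to 1); they miss things now and then, are a little off and sometimes report something else, mostly with a low value. They report only what shows in the picture. A call takes as long as a camera call. They do not tell look-alikes from the thing itself.
- models.boxes_of(camera, target): "point" ([x, y, z] in mm, in world coordinates, good to about 4 mm: the middle of the surface that is visible of it).
- models.silhouettes(camera, target): "region" (420x560 bool, what is visible of it).
- models.spot_point(camera, target): "point" ([x, y, z] in mm, in world coordinates, good to about 4 mm: a listed point, or the origin of a listed thing).
The state is a dict: "t": time; "qpos": joint angles; "qd": joint speeds; "tau": joint torques, N m; "ee_pos": TCP position; "tool_rot": TCP orientation; "wrist_force": force on the tool from outside, world axes, zero at the start; "moment": the same for the moment, N m; "gripper_width": opening from 0.0 (shut) to 1.0 (fully open); "grip_force": force on a finger pad.
Only numpy, scipy, OpenCV 4.12 (cv2) and the standard library are available. Lean on these libraries where they do the work, as an engineer would, in place of code of your own. Each camera call takes 0.05 s, during which the arm holds its last target. There are 200 camera calls.

### The job

Make room in the green pantry rack: press down the red release paddle on its sliding stop and, keeping it down, push the stop back along the bar, away from the tin, as far as it goes. Then let go of the stop and push the tea box across the table into the space between tin and stop until its back lies flush against the bar. Only press and push with the fingertips: lift and carry nothing, tip nothing over, and leave the tin and the other things where they stand.

Things in the scene. Friction and masses are not known exactly. Their poses are not given: they have to be found in the camera images.
- rack: Pantry rack fixed to the table: aluminium bar, 360 mm long (y), front face at x = -12 mm, heights 30 to 50 mm, teeth underneath; green end plate 90 mm high at its +y end, reaching to x = -82 mm. Origin on the table under the bar's middle; x from the open front to the back (about away from the robot), y along the bar towards end plate and tin, z up.
- stop (a joint): Grey stop on the bar, 80 mm long (y), 90 mm high, reaching to rack x = -81 mm. Value (m): travel back towards rack -y, 0 to 0.170 (end stop); starts at 0 to 0.04. Its jaw face towards the tin is at rack y = 90 mm minus this. Paddle up: a ratchet with 10 mm teeth and 4 mm play blocks opening (towards the tin it yields stiffly). Paddle down: slides with about 3 N friction and stays where left.
- release (a joint): Red spring paddle on the stop: 0 up, grows as it is pressed straight down, at most 0.010 m. The ratchet is free beyond about 0.006 m; the spring takes 3 N at the top, 6 N at the bottom, and raises the paddle (locking the ratchet) when it is let go.
- paddle_top (a point): Centre of the red paddle's top, 55 mm above the table when up; moves with it. The paddle is a flat 56 x 56 mm plate in a 64 mm long pocket between the jaw plate (+y side) and the push wall (-y side), which stand 35 mm above it; open above and to the rack's front (-x). Axes as the rack's.
- push_wall (a point): On the face of the stop's push wall that looks at the paddle (the wall is 8 mm thick, at heights 6 to 90 mm; this point at 70 mm): 32 mm from the paddle's centre towards the rack's -y. Pushing this wall to the rack's -y opens the stop.
- bay (a point): Point fixed to the rack where the middle of the tea box should come: against the bar, in the middle of the open space (190 mm wide between tin and fully open stop). Axes as the rack's.
- tea_box_mid (a point): Middle of the dark blue tea box, a loose upright carton of 0.1 to 0.2 kg, 71 mm deep (its x), 130 mm wide (its y), 78 mm high (z); the point is 39 mm above its underside. It starts on the table in front of the rack, nearer to the robot, its 130 mm side about parallel to the bar.
- tin_mid (a point): Middle of the loose turquoise food tin, 58 mm in diameter and 72 mm high, that already stands in the rack beside the fixed end plate.
- mug: White spotted mug, 91 mm high, loose, to the right; origin under its middle.
- pepper_mill: Wooden pepper mill, 170 mm high, 58 mm in diameter, loose, to the left; origin under its middle.
- garlic: Bulb of garlic, 55 mm, loose, to the left; origin under its middle.
There are look-alikes about, which are no part of the job. What is shaped like the part that bears tea_box_mid but purple or yellow is not meant.

How it is judged:
By the outcome, as a careful person would: the job done as asked, in the order asked, and still so for the second after the job is handed in, with the robot touching nothing.
It also fails if it takes over 51 s, if anything falls off the work surface, if the arm or the gripper's body presses on something with over 40 N, if the wrist force passes 120 N, or if a joint passes its speed limit or range.

## Working session

There is one attempt and no reset: what is moved stays moved. The work goes in short steps, Python scripts to look and compute and a shell command to move; the robot and the scene stay as the last step left them, time stands still between calls to the robot, and variables do not carry over. Pictures are saved under pics/ and viewed, at most 10 in all, crops included, and the job is handed in when it is done.

```bash
mkdir -p pics
cat > h.py <<'E'
from rig import manip, optics, ticket, models
import numpy as np, cv2
def snap(n,f):
    r=optics.grab_frame(n); cv2.imwrite('pics/'+f,cv2.cvtColor(r['color'],cv2.COLOR_RGB2BGR)); return r
def proj(r,p):
    c=r['camera_from_world']@np.append(p,1); v=r['camera_matrix']@np.array([c[0],-c[1],-c[2]]); return np.round(v[:2]/v[2])
def plane(r,uv,z):
    d=np.linalg.inv(r['camera_matrix'])@np.array([uv[0],uv[1],1.]); d=np.array([d[0],-d[1],-d[2]])
    T=np.linalg.inv(r['camera_from_world']); o=T[:3,3]; d=T[:3,:3]@d
    return o+d*(z-o[2])/d[2]
E
python3 - <<'E'
from h import *
fr={n:snap(n,n+'0.png') for n in('top','side')}
cv2.imwrite('pics/both.png',cv2.resize(np.vstack([cv2.imread('pics/top0.png'),cv2.imread('pics/side0.png')]),None,fx=.71,fy=.71))
for n in fr:
  for t in ['rack','paddle_top','push_wall','bay','tea_box_mid','tin_mid','mug','pepper_mill','garlic']:
    for d in models.spot_point(n,t)[:4]:
      print(n,t,round(d['conf'],2),np.round(d['point']),proj(fr[n],d['point']))
print(manip.observe()['t'],manip.observe()['tool_rot'])
E
```

```text
top rack 0.9 [685.  84.   3.] [269. 170.]
top push_wall 0.88 [641.  60.  69.] [276. 180.]
top push_wall 0.56 [ 459. -329.   -1.] [408. 244.]
top bay 0.95 [640.  95.  38.] [265. 182.]
top tea_box_mid 0.78 [371.  27.  41.] [289. 275.]
top tea_box_mid 0.72 [ 463. -122.   38.] [340. 242.]
top tea_box_mid 0.56 [548.  84.  41.] [269. 214.]
top tin_mid 0.74 [634. 218.  34.] [223. 185.]
top mug 0.86 [ 458. -329.    0.] [408. 244.]
top mug 0.17 [629. 216.  29.] [224. 187.]
top pepper_mill 0.66 [562. 377.  -4.] [172. 211.]
top pepper_mill 0.49 [ 459. -329.    2.] [408. 244.]
top garlic 0.6 [636.  96.  40.] [264. 184.]
top garlic 0.57 [470. 405.  -4.] [162. 242.]
side rack 0.6 [686.  82.   6.] [223. 212.]
side paddle_top 0.41 [636.  97.  53.] [235. 202.]
side push_wall 0.59 [638.  57.  72.] [245. 190.]
side push_wall 0.32 [633. 221.  37.] [200. 227.]
side bay 0.86 [640.  91.  41.] [235. 206.]
side bay 0.69 [551.  80.  40.] [267. 214.]
side tea_box_mid 0.82 [549.  83.  39.] [267. 215.]
side tea_box_mid 0.66 [366.  29.  42.] [347. 227.]
side tea_box_mid 0.57 [ 466. -129.   36.] [341. 197.]
side tin_mid 0.66 [631. 220.  36.] [201. 227.]
side mug 0.8 [ 460. -327.   -5.] [375. 190.]
side pepper_mill 0.59 [562. 376.   1.] [172. 281.]
side garlic 0.85 [467. 406.   2.] [196. 306.]
1.0 [[ 9.27250264e-01  3.74442181e-01  1.60571972e-05]
 [ 3.74442181e-01 -9.27250264e-01  3.93969232e-05]
 [ 2.96409102e-05 -3.05183155e-05 -9.99999999e-01]]
```

View pics/top0.png

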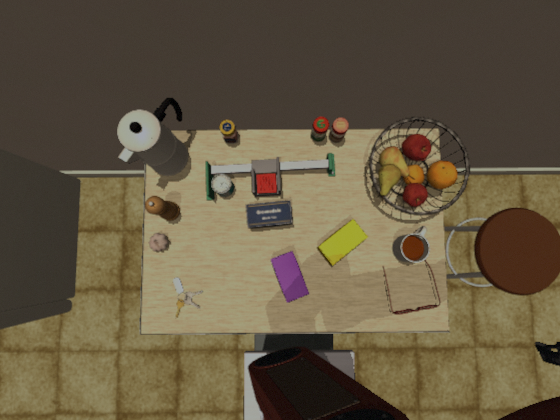

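View pics/side0.png

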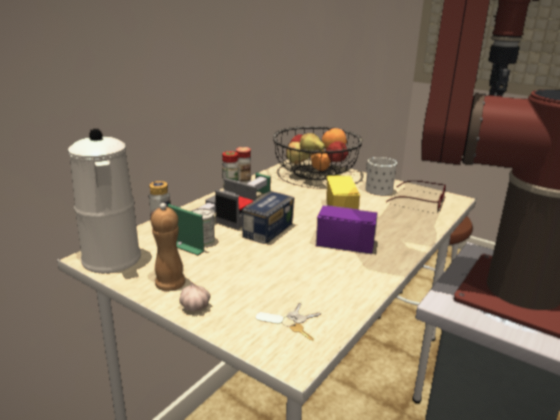

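The top view shows three boxes of this shape: dark blue at (269,214), purple at (290,276) and yellow at (342,242). The dark blue one is right in front of the rack with its long side along the bar, so it's the one meant. The stop with the red paddle is at (267,182), the tin at (222,185) and the end plate at (209,181). I'll confirm with an enlarged crop and a fit of the rack model.

Run:
```python
from h import *
r=optics.grab_frame('top'); im=r['color']
# bar end / line: silhouette of rack -> bright bar pixels either side
hsv=cv2.cvtColor(im,cv2.COLOR_RGB2HSV)
pw=[];
for n,l in(('top',5),('side',5)):
  if n=='side': r2=optics.grab_frame('side')
  for t in ['rack','paddle_top','push_wall','bay','tea_box_mid','tin_mid']:
    d=models.spot_point(n,t)
    if d: print(n,t,[(round(x['conf'],2),np.round(x['point'],1).tolist()) for x in d[:2]])
red=(((hsv[...,0]<8)|(hsv[...,0]>172))&(hsv[...,1]>170)&(hsv[...,2]>100)).astype(np.uint8)
red[:165]=0;red[200:]=0;red[:,:250]=0;red[:,285:]=0
ys,xs=np.nonzero(red);print('red',xs.mean(),ys.mean(),len(xs),plane(r,(xs.mean(),ys.mean()),55))
c=models.silhouettes('top','tea_box_mid')
R=np.array([685,84,0.])
big=cv2.resize(cv2.cvtColor(im[140:240,190:350],cv2.COLOR_RGB2BGR),None,fx=5,fy=5,interpolation=cv2.INTER_CUBIC)
for a,col in((0.08,(0,255,255)),):
  X=np.array([np.cos(a),np.sin(a),0]);Y=np.array([-X[1],X[0],0])
  for p in[(-12,-180,50),(-12,180,50),(12,-180,50),(12,180,50),(-82,180,90),(-47.5,15,39)]:
    q=R+X*p[0]+Y*p[1]+[0,0,p[2]]; u=proj(r,q); cv2.circle(big,tuple(int(v) for v in((u-[190,140])*5+2)),4,col,-1)
cv2.imwrite('pics/crop.png',big)
```

```text
top rack [(0.89, [685.1, 84.8, 0.0])]
top paddle_top [(0.79, [632.7, 90.3, 51.8]), (0.37, [456.4, -326.7, -3.6])]
top push_wall [(0.82, [639.6, 59.5, 68.1])]
top bay [(0.83, [639.0, 95.2, 38.9]), (0.5, [684.4, 82.5, 3.3])]
top tea_box_mid [(0.81, [544.3, 81.8, 38.8]), (0.6, [367.9, 31.0, 35.9])]
top tin_mid [(0.69, [631.6, 218.0, 35.1])]
side rack [(0.92, [687.8, 78.9, 3.9])]
side paddle_top [(0.52, [641.5, 94.2, 52.7])]
side push_wall [(0.9, [638.2, 58.0, 70.1])]
side bay [(0.76, [640.3, 92.4, 38.6]), (0.74, [638.7, 56.6, 71.6])]
side tea_box_mid [(0.76, [369.2, 27.9, 43.5]), (0.7, [465.2, -124.6, 36.0])]
side tin_mid [(0.92, [632.9, 217.7, 36.5]), (0.17, [561.4, 379.1, 2.3])]
red 266.1736842105263 182.81315789473683 380 [635.74422785  89.98217372  55.        ]
```

View pics/crop.png

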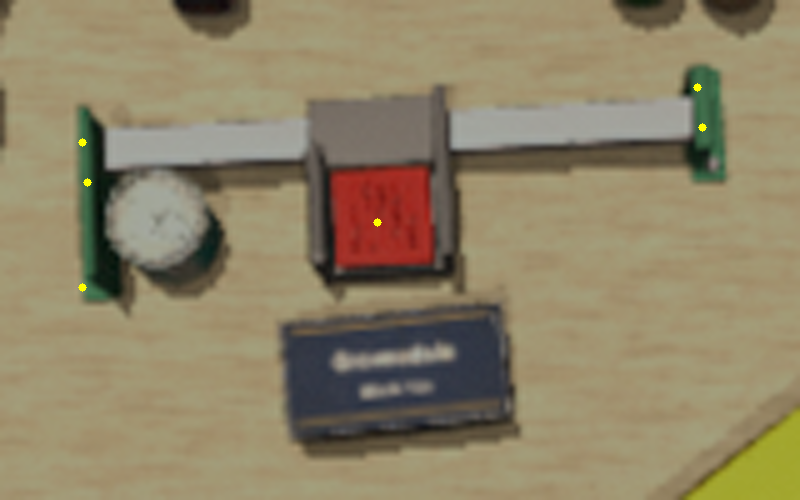

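```bash
python3 -m pendant '[{"dx":2.5,"dy":4.2,"turn":-3,"gripper":0},{"dx":2.5,"dy":4.2,"turn":-3,"gripper":0},{"dx":2.5,"dy":4.2,"turn":-3,"gripper":0},{"dx":2.5,"dy":4.2,"turn":-3,"gripper":0},{"dx":2.5,"dy":4.2,"turn":-3,"gripper":0},{"dx":2.5,"dy":4.2,"turn":-2,"gripper":0},{"dx":2.5,"dy":4.2,"gripper":0},{"dx":2.5,"dy":4.2,"gripper":0},{"dx":2.5,"dy":4.2,"gripper":0},{"dx":2.5,"dy":4.2,"gripper":0}]'
```

```text
invalid input at $[0]: expected keys gripper, dx, dy, dz, turn
```

The crop confirms it: the dark blue carton with printed text spans (285..515, 305..440). The red paddle is at (383,217), and the tin at (160,215) sits beside the green end plate. The true bar slope is a bit less than my guess. I'll compute it from the pixels.

```bash
python3 - <<'E'
from h import *
r=optics.grab_frame('top')
P=lambda u,v,z: plane(r,((u-2)/5+190,(v-2)/5+140),z)
def yaw(a,b): d=a-b; return np.arctan2(-d[0],d[1])
A,B=P(105,168,50),P(690,138,50); print('bar front',A,B,yaw(A,B))
A,B=P(105,129,50),P(690,98,50); print('bar back',A,B,yaw(A,B))
c=[P(*p,78) for p in((285,323),(500,305),(513,418),(292,438))]
print('box',np.mean(c,0),yaw(c[0],c[1]),yaw(c[3],c[2]))
c=[P(*p,55) for p in((330,168),(432,166),(435,265),(333,268))]
print('paddle',np.mean(c,0))
print('tin',P(157,205,72))
print('plate tips',P(85,107,90),P(87,298,90))
print('wall top y-',P(438,87,90),P(450,272,90), 'jaw',P(310,100,90),P(322,265,90))
E
python3 -m pendant '[{"dx":2.5,"dy":4.2,"dz":0,"turn":-3,"gripper":0},{"dx":2.5,"dy":4.2,"dz":0,"turn":-3,"gripper":0},{"dx":2.5,"dy":4.2,"dz":0,"turn":-3,"gripper":0},{"dx":2.5,"dy":4.2,"dz":0,"turn":-3,"gripper":0},{"dx":2.5,"dy":4.2,"dz":0,"turn":-3,"gripper":0},{"dx":2.5,"dy":4.2,"dz":0,"turn":-3,"gripper":0},{"dx":2.5,"dy":4.2,"dz":0,"turn":-1,"gripper":0},{"dx":2.5,"dy":4.2,"dz":0,"turn":0,"gripper":0},{"dx":2.5,"dy":4.2,"dz":0,"turn":0,"gripper":0},{"dx":2.5,"dy":4.2,"dz":0,"turn":0,"gripper":0}]'
```

```text
bar front [666.01671812 251.34325861  50.        ] [681.74431813 -88.66294915  50.        ] 0.046223853045288144
bar back [689.10321816 251.65420408  50.        ] [705.5380725  -89.11613496  50.        ] 0.048191194384963894
box [543.34561383  80.94847638  78.        ] 0.07792797517476022 0.08383303596385437
paddle [635.42689266  90.19143481  55.        ]
tin [639.61450478 217.41582093  72.        ]
plate tips [692.10961749 255.47082542  90.        ] [583.80734733 252.78300093  90.        ]
wall top y- [702.43497888  57.3543226   90.        ] [597.13872616  51.20629488  90.        ] jaw [695.38615249 129.28180198  90.        ] [601.52977172 122.41092879  90.        ]
t: 2.8
ee_pos: [484.7, -157.6, 405.1]
tool_rot: [[0.999, 0.052, 0.001], [0.052, -0.999, -0.001], [0.001, 0.001, -1.0]]
wrist_force: [0.4, -0.9, 0.1]
gripper_width: -0.002
grip_force: 0.0
```

```bash
python3 -m pendant '[{"dx":1.95,"dy":3.0,"dz":0,"turn":0,"gripper":0},{"dx":1.95,"dy":3.0,"dz":0,"turn":0,"gripper":0},{"dx":1.95,"dy":3.0,"dz":0,"turn":0,"gripper":0},{"dx":1.95,"dy":3.0,"dz":0,"turn":0,"gripper":0},{"dx":1.95,"dy":3.0,"dz":0,"turn":0,"gripper":0},{"dx":1.95,"dy":3.0,"dz":0,"turn":0,"gripper":0},{"dx":1.95,"dy":3.0,"dz":0,"turn":0,"gripper":0},{"dx":1.95,"dy":3.0,"dz":-2,"turn":0,"gripper":0},{"dx":0,"dy":0,"dz":-4,"turn":0,"gripper":0},{"dx":0,"dy":0,"dz":-2,"turn":0,"gripper":0}]'
```

```text
t: 3.8
ee_pos: [639.4, 81.8, 321.1]
tool_rot: [[0.999, 0.054, -0.004], [0.054, -0.999, -0.0], [-0.004, -0.0, -1.0]]
wrist_force: [-0.9, -0.1, -0.1]
gripper_width: 0.002
grip_force: 0.0
```

Run:
```python
from h import *
s=manip.observe();print(s['ee_pos'],s['t'],manip.nose_length)
r=snap('wrist','w1.png');print(proj(r,s['ee_pos']-np.array([0,0,173.])))
```

```text
[639.41478772  81.82633906 321.12782428] 3.8 173.4
[278. 268.]
```

View pics/w1.png

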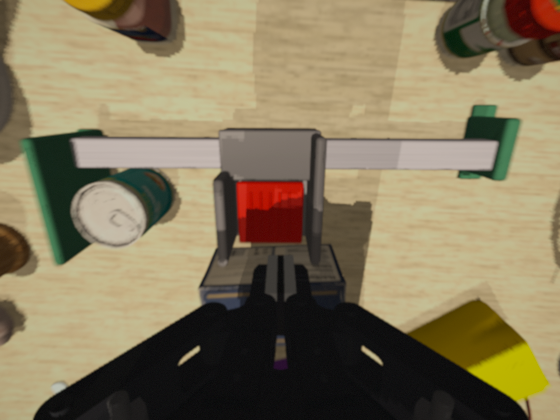

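The wrist view shows the red paddle at (238..304, 180..242) with the push wall to its right at (318, 200) and the fingertips near (280,260). The bar runs horizontally, so the yaw is aligned.

```bash
python3 - <<'E'
from h import *
r=optics.grab_frame('wrist')
for n,u,z in(('paddle',(271,211),55),('wall top front in',(309,258),90),('wall top back in',(314,140),90),('barL',(75,167),50),('barR',(497,170),50),('tin',(109,215),72)):print(n,plane(r,u,z).round(1))
E
python3 -m pendant '[{"dx":0,"dy":0.2,"dz":-4,"turn":0,"gripper":0},{"dx":0,"dy":0,"dz":-3,"turn":0,"gripper":0},{"dx":0,"dy":0,"dz":-1,"turn":0,"gripper":0},{"dx":0,"dy":0,"dz":0,"turn":0,"gripper":0}]'
```

```text
paddle [637.5  87.7  55. ]
wall top front in [614.2  57.1  90. ]
wall top back in [700.9  61.3  90. ]
barL [665.1 247.7  50. ]
barR [680.8 -94.1  50. ]
tin [633.7 212.9  72. ]
t: 4.3
ee_pos: [639.8, 82.2, 244.2]
tool_rot: [[0.999, 0.052, -0.002], [0.052, -0.999, -0.0], [-0.002, -0.0, -1.0]]
wrist_force: [-0.4, 0.2, 0.6]
gripper_width: 0.005
grip_force: 0.0
```

```bash
python3 -m pendant '[{"dx":0,"dy":0,"dz":-1.2,"turn":0,"gripper":0},{"dx":0,"dy":0,"dz":-0.6,"turn":0,"gripper":0},{"dx":0,"dy":0,"dz":-0.2,"turn":0,"gripper":0},{"dx":0,"dy":0,"dz":0,"turn":0,"gripper":0}]'; python3 -m pendant '[{"dx":0,"dy":0,"dz":-0.4,"turn":0,"gripper":0},{"dx":0,"dy":0,"dz":0,"turn":0,"gripper":0},{"dx":0,"dy":0,"dz":0,"turn":0,"gripper":0}]'
```

```text
t: 4.7
ee_pos: [640.8, 82.4, 225.9]
tool_rot: [[0.999, 0.052, 0.002], [0.052, -0.999, -0.0], [0.002, 0.0, -1.0]]
wrist_force: [0.8, -0.9, 3.1]
gripper_width: -0.002
grip_force: 1.7
t: 5.0
ee_pos: [640.7, 82.4, 221.5]
tool_rot: [[0.999, 0.052, 0.002], [0.052, -0.999, -0.0], [0.002, 0.0, -1.0]]
wrist_force: [2.8, -1.0, 5.1]
gripper_width: -0.003
grip_force: 2.4
```

```bash
python3 -m pendant '[{"dx":0,"dy":0,"dz":-0.2,"turn":0,"gripper":0},{"dx":0,"dy":0,"dz":0,"turn":0,"gripper":0},{"dx":0,"dy":-0.5,"dz":0,"turn":0,"gripper":0},{"dx":0,"dy":-0.5,"dz":0,"turn":0,"gripper":0},{"dx":0,"dy":-0.5,"dz":0,"turn":0,"gripper":0},{"dx":0,"dy":-0.5,"dz":0,"turn":0,"gripper":0},{"dx":0,"dy":-0.5,"dz":0,"turn":0,"gripper":0},{"dx":0,"dy":0,"dz":0,"turn":0,"gripper":0}]'
```

```text
t: 5.8
ee_pos: [641.4, 57.5, 220.5]
tool_rot: [[0.999, 0.052, 0.005], [0.052, -0.999, 0.001], [0.005, -0.0, -1.0]]
wrist_force: [4.2, 0.4, 6.5]
gripper_width: 0.003
grip_force: 3.3
```

```bash
python3 -m pendant '[{"dx":0.05,"dy":-1,"dz":0,"turn":0,"gripper":0},{"dx":0.05,"dy":-1,"dz":0,"turn":0,"gripper":0},{"dx":0.05,"dy":-1,"dz":0,"turn":0,"gripper":0},{"dx":0.05,"dy":-1,"dz":0,"turn":0,"gripper":0},{"dx":0.05,"dy":-1,"dz":0,"turn":0,"gripper":0},{"dx":0.05,"dy":-1,"dz":0,"turn":0,"gripper":0},{"dx":0.05,"dy":-1,"dz":0,"turn":0,"gripper":0},{"dx":0.05,"dy":-1,"dz":0,"turn":0,"gripper":0},{"dx":0.05,"dy":-1,"dz":0,"turn":0,"gripper":0}]'
python3 - <<'E'
from h import *
r=optics.grab_frame('top')
for n in('top',):
  for t in('push_wall','paddle_top','tea_box_mid'):print(t,[(round(x['conf'],2),np.round(x['point']).tolist()) for x in models.spot_point(n,t)[:2]])
E
```

```text
t: 6.7
ee_pos: [645.7, -32.0, 220.4]
tool_rot: [[0.999, 0.052, 0.004], [0.052, -0.999, 0.001], [0.004, -0.001, -1.0]]
wrist_force: [4.5, 3.7, 6.8]
gripper_width: -0.0
grip_force: 4.2
push_wall [(0.64, [645.0, -54.0, 70.0])]
paddle_top [(0.49, [639.0, -24.0, 42.0])]
tea_box_mid [(0.76, [466.0, -122.0, 37.0]), (0.65, [544.0, 80.0, 38.0])]
```

Sliding well. I'll go on to the end stop in smaller steps.

```bash
python3 -m pendant '[{"dx":0.05,"dy":-0.7,"dz":0,"turn":0,"gripper":0},{"dx":0.05,"dy":-0.7,"dz":0,"turn":0,"gripper":0},{"dx":0.05,"dy":-0.6,"dz":0,"turn":0,"gripper":0},{"dx":0,"dy":-0.4,"dz":0,"turn":0,"gripper":0},{"dx":0,"dy":0,"dz":0,"turn":0,"gripper":0}]'; python3 -m pendant '[{"dx":0,"dy":-0.3,"dz":0,"turn":0,"gripper":0},{"dx":0,"dy":-0.3,"dz":0,"turn":0,"gripper":0},{"dx":0,"dy":0,"dz":0,"turn":0,"gripper":0}]'
```

```text
t: 7.4
ee_pos: [646.8, -51.5, 220.7]
tool_rot: [[0.999, 0.053, 0.002], [0.053, -0.999, 0.009], [0.002, -0.009, -1.0]]
wrist_force: [-0.2, 23.2, 14.7]
gripper_width: -0.0
grip_force: 12.2
t: 7.7
ee_pos: [646.9, -53.8, 221.2]
tool_rot: [[0.999, 0.055, 0.002], [0.054, -0.998, 0.015], [0.002, -0.015, -1.0]]
wrist_force: [-1.7, 38.4, 19.7]
gripper_width: -0.001
grip_force: 18.1
```

```bash
python3 -m pendant '[{"dx":0,"dy":0.6,"dz":0,"turn":0,"gripper":0},{"dx":0,"dy":0.2,"dz":-0.2,"turn":0,"gripper":0},{"dx":0,"dy":0,"dz":0,"turn":0,"gripper":0}]'; python3 -m pendant '[{"dx":0,"dy":-0.4,"dz":0,"turn":0,"gripper":0},{"dx":0,"dy":-0.4,"dz":0,"turn":0,"gripper":0},{"dx":0,"dy":0,"dz":0,"turn":0,"gripper":0}]'
python3 - <<'E'
from h import *
for n in('top','side','wrist'):
  r=snap(n,n+'2.png')
  for t in('push_wall','paddle_top','rack'):print(n,t,[(round(x['conf'],2),np.round(x['point']).tolist()) for x in models.spot_point(n,t)[:2]])
E
```

```text
t: 8.0
ee_pos: [647.0, -51.4, 220.9]
tool_rot: [[0.999, 0.054, 0.002], [0.054, -0.999, 0.003], [0.002, -0.003, -1.0]]
wrist_force: [-7.5, 13.3, 27.3]
gripper_width: -0.0
grip_force: 14.4
t: 8.3
ee_pos: [647.0, -53.9, 221.0]
tool_rot: [[0.999, 0.054, 0.002], [0.054, -0.998, 0.015], [0.003, -0.015, -1.0]]
wrist_force: [-7.5, 40.2, 29.8]
gripper_width: -0.004
grip_force: 23.4
top push_wall [(0.78, [647.0, -71.0, 70.0])]
top paddle_top [(0.7, [642.0, -40.0, 46.0])]
top rack [(0.96, [686.0, 86.0, 2.0])]
side push_wall [(0.66, [644.0, -72.0, 72.0])]
side paddle_top [(0.36, [642.0, -36.0, 45.0])]
side rack []
wrist push_wall [(0.72, [642.0, -72.0, 69.0])]
wrist paddle_top [(0.83, [640.0, -36.0, 50.0])]
wrist rack [(0.81, [687.0, 82.0, -4.0])]
```

View pics/wrist2.png

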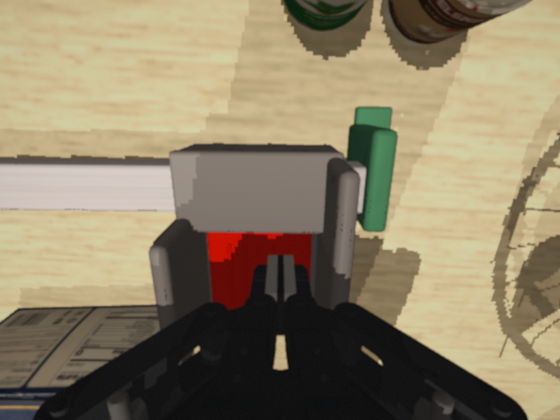

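The wrist view shows the stop close to the green end bracket at (375,170). All three cameras put the push wall at y≈-72, which is the value expected for full travel (170 mm), and the force rises there. I'll unload, lift straight up and go behind the tea box.

```bash
python3 -m pendant '[{"dx":0,"dy":0.9,"dz":0,"turn":0,"gripper":0},{"dx":0,"dy":0.1,"dz":0.4,"turn":0,"gripper":0},{"dx":0,"dy":0,"dz":1.5,"turn":0,"gripper":0},{"dx":0,"dy":0,"dz":3,"turn":0,"gripper":0},{"dx":0,"dy":0,"dz":3,"turn":0,"gripper":0},{"dx":0,"dy":0,"dz":2,"turn":0,"gripper":0},{"dx":-2.5,"dy":1.8,"dz":0,"turn":0,"gripper":0},{"dx":-3,"dy":2.3,"dz":0,"turn":0,"gripper":0},{"dx":-3,"dy":2.3,"dz":0,"turn":0,"gripper":80},{"dx":-3,"dy":2.3,"dz":0,"turn":0,"gripper":80}]'; python3 -m pendant '[{"dx":-3,"dy":2.3,"dz":0,"turn":0,"gripper":80},{"dx":-2.5,"dy":2.0,"dz":0,"turn":0,"gripper":80},{"dx":0,"dy":0,"dz":0,"turn":0,"gripper":80}]'
python3 - <<'E'
from h import *
r=snap('wrist','w3.png')
for n in('top','side','wrist'):
  if n!='wrist': optics.grab_frame(n)
  for t in('push_wall','tea_box_mid','tin_mid'):print(n,t,[(round(x['conf'],2),np.round(x['point']).tolist()) for x in models.spot_point(n,t)[:3]])
E
```

```text
t: 9.9
ee_pos: [529.1, 34.8, 315.0]
tool_rot: [[0.999, 0.051, -0.003], [0.051, -0.999, 0.0], [-0.003, -0.0, -1.0]]
wrist_force: [0.4, 0.8, 0.7]
gripper_width: 0.33
grip_force: 0.0
t: 10.2
ee_pos: [472.8, 79.1, 314.6]
tool_rot: [[0.999, 0.054, -0.005], [0.054, -0.999, 0.001], [-0.005, -0.001, -1.0]]
wrist_force: [0.4, -0.7, 0.4]
gripper_width: 0.794
grip_force: 0.0
top push_wall [(0.75, [650.0, -71.0, 70.0]), (0.28, [638.0, 94.0, 40.0])]
top tea_box_mid [(0.67, [369.0, 30.0, 38.0]), (0.63, [462.0, -121.0, 36.0]), (0.21, [470.0, 407.0, -0.0])]
top tin_mid [(0.7, [634.0, 217.0, 33.0])]
side push_wall [(0.94, [644.0, -73.0, 68.0])]
side tea_box_mid [(0.8, [368.0, 27.0, 45.0]), (0.57, [465.0, -129.0, 36.0])]
side tin_mid [(0.65, [636.0, 218.0, 35.0])]
wrist push_wall []
wrist tea_box_mid [(0.57, [465.0, -125.0, 39.0])]
wrist tin_mid []
```

View pics/w3.png

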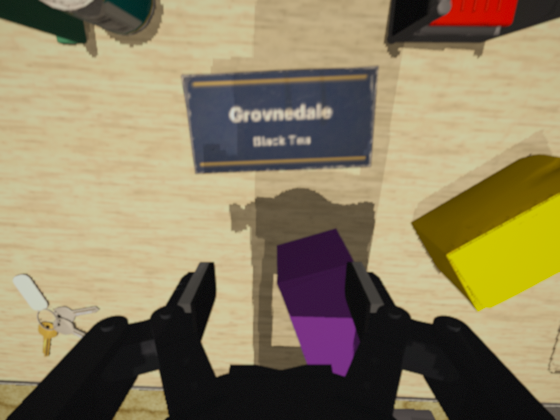

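The wrist view shows the tea box top at (185..377, 68..172). The purple box's far corner is at (338,230), near where the right finger will come down. I'll compute clearances.

Run:
```python
from h import *
r=optics.grab_frame('wrist')
for n,u,z in(('purple far top L',(278,246),78),('purple far top R',(338,230),78),('same z0',(338,230),0),('box FL',(195,172),78),('box FR',(370,163),78),('box BL',(184,75),78),('box BR',(377,67),78)):print(n,plane(r,u,z).round(1))
for d in models.silhouettes('wrist','tea_box_mid'):print(d['conf'],np.argwhere(d['region']).mean(0))
r=optics.grab_frame('top')
for u in((272,262),(297,251),(309,292),(283,302)): print('purple top-view',plane(r,u,78).round())
```

```text
purple far top L [458.2  76.7  78. ]
purple far top R [474.   31.7  78. ]
same z0 [441.6  13.4   0. ]
box FL [513.3 138.5  78. ]
box FR [526.1  15.1  78. ]
box BL [576.2 142.9  78. ]
box BR [587.3  19.9  78. ]
0.97 [126.78631179 277.41379685]
0.96 [301.53904251 316.71543428]
0.74 [235.78968178 496.12798929]
purple top-view [409.  73.  78.]
purple top-view [439.   4.  78.]
purple top-view [327. -28.  78.]
purple top-view [301.  44.  78.]
```

```bash
python3 -m pendant '[{"dx":0,"dy":0,"dz":-4,"turn":0,"gripper":80},{"dx":0,"dy":0,"dz":-4,"turn":0,"gripper":80},{"dx":0,"dy":0,"dz":-3,"turn":0,"gripper":80},{"dx":0,"dy":0,"dz":-1,"turn":0,"gripper":80},{"dx":0,"dy":0,"dz":0,"turn":0,"gripper":80}]'; python3 -m pendant '[{"dx":0.8,"dy":0,"dz":0,"turn":0,"gripper":80},{"dx":0.8,"dy":0,"dz":0,"turn":0,"gripper":80},{"dx":0.8,"dy":0,"dz":0,"turn":0,"gripper":80},{"dx":0.8,"dy":0,"dz":0,"turn":0,"gripper":80},{"dx":0,"dy":0,"dz":0,"turn":0,"gripper":80}]'
python3 - <<'E'
from h import *
optics.grab_frame('side')
r=snap('top','t4.png')
big=cv2.resize(cv2.imread('pics/t4.png')[140:260,190:350],None,fx=5,fy=5,interpolation=cv2.INTER_CUBIC); cv2.imwrite('pics/t4c.png',big)
print([(round(x['conf'],2),np.round(x['point']).tolist()) for x in models.spot_point('side','tea_box_mid')[:3]])
E
```

```text
t: 11.45
ee_pos: [475.3, 77.5, 194.4]
tool_rot: [[0.999, 0.052, -0.003], [0.052, -0.999, -0.0], [-0.003, -0.0, -1.0]]
wrist_force: [0.1, 0.2, 1.0]
gripper_width: 0.798
grip_force: 0.0
t: 11.95
ee_pos: [510.2, 77.5, 197.5]
tool_rot: [[0.999, 0.052, 0.004], [0.052, -0.999, 0.0], [0.004, 0.0, -1.0]]
wrist_force: [0.6, -0.2, 5.1]
gripper_width: 0.8
grip_force: 0.0
[(0.87, [463.0, -126.0, 34.0]), (0.71, [563.0, 84.0, 40.0]), (0.69, [370.0, 30.0, 45.0])]
```

View pics/t4c.png

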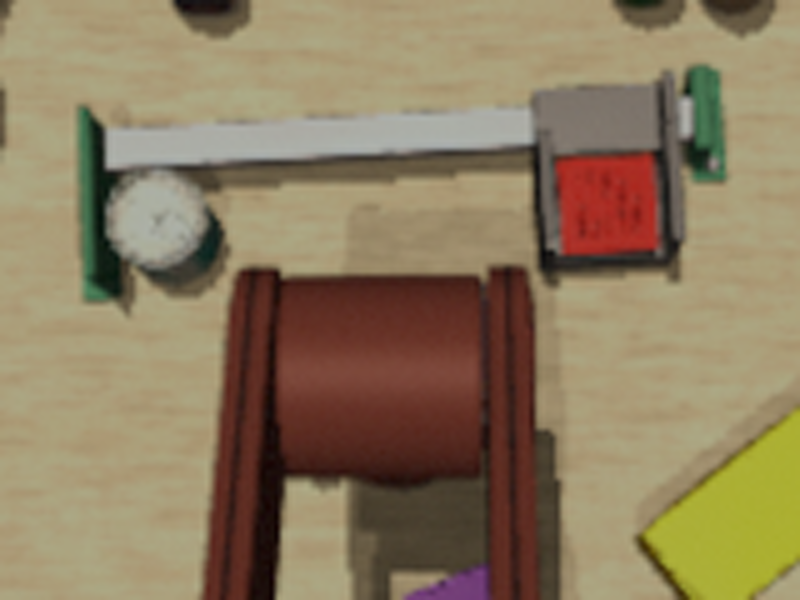

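The stop is at the far right end of the bar at (600,200) and hasn't moved. There's a small upward force of 5 N, so the gripper body may be brushing the box top. I'll back off, raise and close partway (the fingers get longer), then push again.

```bash
python3 -m pendant '[{"dx":0,"dy":0,"dz":0.8,"turn":0,"gripper":80},{"dx":0,"dy":0,"dz":0,"turn":0,"gripper":80}]';  python3 -m pendant '[{"dx":-1.5,"dy":0,"dz":0,"turn":0,"gripper":80},{"dx":-0.5,"dy":0.2,"dz":0,"turn":0,"gripper":50},{"dx":0,"dy":0.1,"dz":0,"turn":0,"gripper":50},{"dx":0,"dy":0,"dz":0,"turn":0,"gripper":50}]'; python3 -m pendant '[{"dx":1,"dy":0,"dz":0,"turn":0,"gripper":50},{"dx":1,"dy":0,"dz":0,"turn":0,"gripper":50},{"dx":0.5,"dy":0.05,"dz":0,"turn":0,"gripper":50},{"dx":0,"dy":0,"dz":0,"turn":0,"gripper":50}]'
python3 - <<'E'
from h import *
optics.grab_frame('side');optics.grab_frame('top')
for n in('side','top'):print([(round(x['conf'],2),np.round(x['point']).tolist()) for x in models.spot_point(n,'tea_box_mid')[:3]])
E
```

```text
t: 12.3
ee_pos: [508.7, 77.5, 205.0]
tool_rot: [[0.999, 0.052, 0.002], [0.052, -0.999, -0.0], [0.002, 0.0, -1.0]]
wrist_force: [0.7, 0.1, 0.7]
gripper_width: 0.801
grip_force: 0.0
t: 12.7
ee_pos: [488.2, 80.6, 203.8]
tool_rot: [[0.999, 0.052, 0.001], [0.052, -0.999, 0.0], [0.001, 0.0, -1.0]]
wrist_force: [0.5, 0.1, 0.7]
gripper_width: 0.497
grip_force: 0.0
t: 13.1
ee_pos: [514.2, 80.9, 203.8]
tool_rot: [[0.999, 0.052, 0.001], [0.052, -0.999, -0.0], [0.001, 0.0, -1.0]]
wrist_force: [-0.2, 0.1, 0.7]
gripper_width: 0.5
grip_force: 0.0
[(0.91, [461.0, -128.0, 36.0]), (0.89, [368.0, 30.0, 47.0]), (0.56, [566.0, 84.0, 37.0])]
[(0.76, [369.0, 31.0, 37.0]), (0.62, [460.0, -123.0, 36.0]), (0.36, [637.0, 97.0, 36.0])]
```

```bash
python3 -m pendant '[{"dx":0.8,"dy":0.1,"dz":0,"turn":0,"gripper":50},{"dx":0.8,"dy":0.1,"dz":0,"turn":0,"gripper":50},{"dx":0.8,"dy":0.1,"dz":0,"turn":0,"gripper":50},{"dx":0.8,"dy":0.1,"dz":0,"turn":0,"gripper":50},{"dx":0.8,"dy":0.1,"dz":0,"turn":0,"gripper":50},{"dx":0.8,"dy":0.1,"dz":0,"turn":0,"gripper":50},{"dx":0,"dy":0,"dz":0,"turn":0,"gripper":50}]'
python3 - <<'E'
from h import *
optics.grab_frame('side')
for n in('side',):print([(round(x['conf'],2),np.round(x['point']).tolist()) for x in models.spot_point(n,'tea_box_mid')[:3]])
snap('wrist','w5.png')
E
```

```text
t: 14.0
ee_pos: [562.2, 87.1, 204.0]
tool_rot: [[0.999, 0.052, 0.001], [0.052, -0.999, 0.0], [0.001, 0.0, -1.0]]
wrist_force: [-0.4, 0.3, 0.3]
gripper_width: 0.502
grip_force: 0.0
[(0.86, [367.0, 28.0, 44.0]), (0.68, [611.0, 88.0, 42.0]), (0.65, [463.0, -127.0, 38.0])]
```

View pics/w5.png

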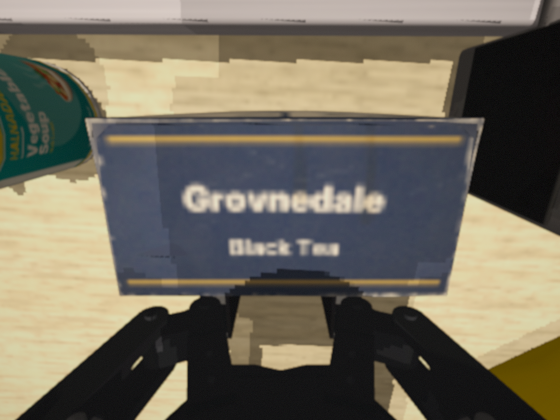

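The wrist view shows the box square to the bar, its top at (88..482, 118..295). It has clearance to the tin on the left and the jaw on the right. I'll push on to the bar.

```bash
python3 - <<'E'
from h import *
r=optics.grab_frame('wrist')
for u in((88,118),(482,118),(120,294),(446,294)):print(plane(r,u,78).round(1))
E
python3 -m pendant '[{"dx":0.8,"dy":0.05,"dz":0,"turn":0,"gripper":50},{"dx":0.8,"dy":0.05,"dz":0,"turn":0,"gripper":50},{"dx":0.6,"dy":0.05,"dz":0,"turn":0,"gripper":50},{"dx":0.3,"dy":0,"dz":0,"turn":0,"gripper":50},{"dx":0,"dy":0,"dz":0,"turn":0,"gripper":50}]';python3 -m pendant '[{"dx":0.3,"dy":0,"dz":0,"turn":0,"gripper":50},{"dx":0.3,"dy":0,"dz":0,"turn":0,"gripper":50},{"dx":0,"dy":0,"dz":0,"turn":0,"gripper":50}]'
```

```text
[638.4 149.1  78. ]
[644.7  27.8  78. ]
[574.7 147.2  78. ]
[581.1  23.9  78. ]
t: 14.7
ee_pos: [586.6, 88.4, 203.7]
tool_rot: [[0.999, 0.052, 0.0], [0.052, -0.999, 0.0], [0.0, 0.0, -1.0]]
wrist_force: [-0.4, 0.6, -0.1]
gripper_width: 0.503
grip_force: 0.0
t: 15.0
ee_pos: [591.4, 88.6, 203.3]
tool_rot: [[0.999, 0.052, -0.003], [0.052, -0.999, 0.0], [-0.003, -0.0, -1.0]]
wrist_force: [-4.9, 0.4, 2.3]
gripper_width: 0.503
grip_force: 0.0
```

```bash
python3 -m pendant '[{"dx":0.2,"dy":0,"dz":0,"turn":0,"gripper":50},{"dx":0.2,"dy":0,"dz":0,"turn":0,"gripper":50},{"dx":0,"dy":0,"dz":0,"turn":0,"gripper":50}]'; python3 -m pendant '[{"dx":-0.8,"dy":0,"dz":0,"turn":0,"gripper":50},{"dx":-2,"dy":0,"dz":0,"turn":0,"gripper":50},{"dx":-3,"dy":0,"dz":0,"turn":0,"gripper":50},{"dx":-2,"dy":0,"dz":2,"turn":0,"gripper":50},{"dx":-2,"dy":0,"dz":3,"turn":0,"gripper":50},{"dx":0,"dy":0,"dz":3,"turn":0,"gripper":50},{"dx":-0,"dy":0,"dz":3,"turn":0,"gripper":50},{"dx":0,"dy":0,"dz":0,"turn":0,"gripper":50}]'
python3 - <<'E'
from h import *
optics.grab_frame('side');snap('wrist','w6.png');optics.grab_frame('top')
for n in('side','top','wrist'):
  for t in('tea_box_mid','bay','tin_mid','push_wall'):print(n,t,[(round(x['conf'],2),np.round(x['point']).tolist()) for x in models.spot_point(n,t)[:3]])
E
```

```text
t: 15.3
ee_pos: [592.7, 88.7, 201.9]
tool_rot: [[0.999, 0.052, -0.012], [0.052, -0.999, 0.0], [-0.012, -0.001, -1.0]]
wrist_force: [-18.3, 1.1, 7.0]
gripper_width: 0.501
grip_force: 0.0
t: 16.1
ee_pos: [500.0, 88.5, 319.2]
tool_rot: [[0.999, 0.052, 0.011], [0.052, -0.999, 0.0], [0.011, 0.0, -1.0]]
wrist_force: [1.1, 0.5, 0.0]
gripper_width: 0.501
grip_force: 0.0
side tea_box_mid [(0.95, [462.0, -127.0, 38.0]), (0.65, [366.0, 28.0, 42.0]), (0.64, [640.0, 91.0, 40.0])]
side bay []
side tin_mid [(0.89, [636.0, 217.0, 35.0]), (0.65, [640.0, 88.0, 39.0])]
side push_wall [(0.78, [643.0, -72.0, 71.0])]
top tea_box_mid [(0.92, [463.0, -124.0, 39.0]), (0.88, [368.0, 28.0, 38.0]), (0.75, [634.0, 89.0, 41.0])]
top bay [(0.6, [638.0, 93.0, 40.0]), (0.29, [634.0, 220.0, 32.0])]
top tin_mid [(0.69, [634.0, 219.0, 37.0]), (0.6, [686.0, 84.0, 3.0])]
top push_wall [(0.93, [646.0, -72.0, 70.0])]
wrist tea_box_mid [(0.95, [634.0, 86.0, 37.0]), (0.94, [464.0, -122.0, 40.0])]
wrist bay []
wrist tin_mid [(0.69, [634.0, 218.0, 36.0])]
wrist push_wall [(0.84, [642.0, -72.0, 68.0])]
```

View pics/w6.png

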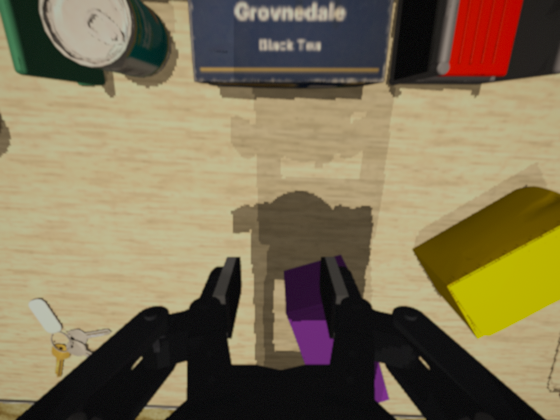

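The box stands between the tin at (100,30) and the stop at (480,40), aligned with both. One last look at the back edge from above.

```bash
python3 -m pendant '[{"dx":-3,"dy":-3,"dz":1,"turn":0,"gripper":50},{"dx":-3,"dy":-4,"dz":1,"turn":0,"gripper":50},{"dx":-2,"dy":-4,"dz":0,"turn":0,"gripper":50},{"dx":0,"dy":-4,"dz":0,"turn":0,"gripper":50},{"dx":0,"dy":0,"dz":0,"turn":0,"gripper":50}]'
python3 - <<'E'
from h import *
snap('top','t7.png')
cv2.imwrite('pics/t7c.png',cv2.resize(cv2.imread('pics/t7.png')[140:240,190:350],None,fx=5,fy=5,interpolation=cv2.INTER_CUBIC))
E
```

```text
t: 17.35
ee_pos: [418.3, -64.2, 334.2]
tool_rot: [[0.999, 0.047, 0.002], [0.047, -0.999, -0.002], [0.002, 0.002, -1.0]]
wrist_force: [0.6, 1.3, 1.0]
gripper_width: 0.501
grip_force: 0.0
```

View pics/t7c.png

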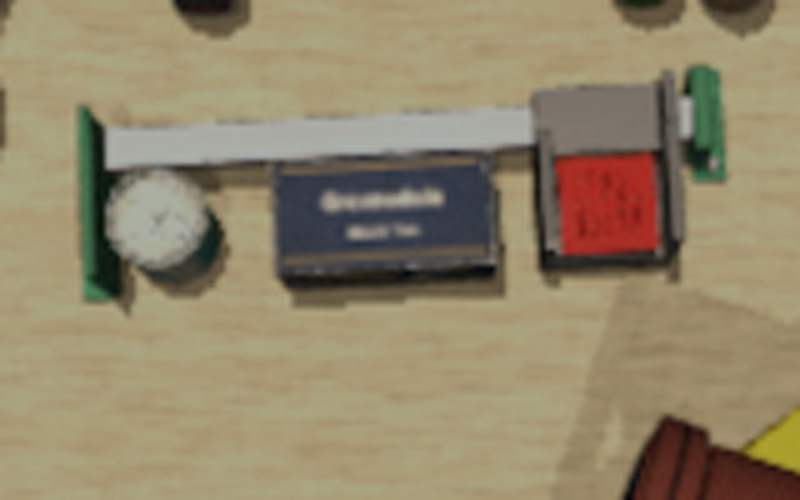

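The box's back edge, (275,163) to (490,155), runs along the bar's front edge. The tin hasn't moved, the stop is fully open and the arm is clear.

```bash
python3 -c "from rig import ticket; print(ticket.hand_in())"
```

```text
the job is handed in; nothing more can be done
None
```

The job is handed in, with no verdict returned: the stop is fully open and released, the tea box is flush against the bar between tin and stop (about 5 mm off the middle), the tin is where it stood, and the gripper body only briefly brushed the box top (about 5 N) early in the push.

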